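Rack the duplicate sample vials in front of their originals

ROBOT

A 6-joint arm with a two-finger parallel gripper is mounted at the origin on the work surface. World frame = base frame: x ahead of the robot, y to its left, z up, the work surface at z = 0. Lengths are in m, angles in rad, forces in N, time in s.
With the tool pointing down it reaches from about 0.4 to 0.825 m from the base axis. Payload 7 kg.
Tool frame: the origin (TCP) lies between the finger pads; the fingertips stand 8 mm ahead of it and the grasp point (between the pads) lies 11 mm behind it (arm.finger_overhang is the distance from the TCP to the fingertips, in m); z points along the fingers, y is the line along which they close (so a half turn about z gives the same grasp; the last joint's range is limited). The gripper opens to 88 mm and grips with 3 to 60 N. Pads are 19 mm wide; open, the fingers measure 130 mm over their backs; the gripper's body (78 mm by 193 mm) begins 47 mm behind the grasp point.
Start: joints at [1.459, 0.359, 0.012, 0, -1.224, -0.288], TCP at [0.263, 0.622, 0.211] pointing down, gripper open.
Joint ranges: [-3.07, 3.07], [-1.43, 2.12], [-1.02, 1.25], [-3.03, 1.67], [-3.05, -0], [-3.03, 3.03]. Speed limits (rad/s): [2.39, 2.39, 3.01, 3.14, 3.14, 3.14].

INTERFACE

Orientations are given as [roll, pitch, yaw] about the fixed x, y, z axes, in that order (R = Rz(yaw) Ry(pitch) Rx(roll)).
In Python, from station import arm gives the robot as it stands.
- The arm moves only by the tool move_arm, never from a script. Its argument "rows" is text: rows parted by semicolons, each of 7 numbers parted by spaces: the turn, a rotation vector about the tool's x, y, z in degrees, then the shift along the tool's x, y, z in m, then the finger opening in m, from 0 to 0.0876. A call has 1 to 8 rows; each row shifts and turns the commanded pose from where the row before left it, along the tool's axes as they then stand; what a row does not reach is not made up. A row lasts 1/8 s, in which the tool goes at most 62.5 mm and 10.7 degrees, less where a joint would pass 70% of its speed; a pose out of reach is approached as far as the arm can. A call is refused whole if a number of a shift passes 0.0625 or a number of a turn 10.7, either way. A call with a gripper value outside its range is refused whole. The fingers move at their own pace and stop on an object; "squeeze" is the grip in N (left out, the last holds). Time passes only in rows, so rows that do not move let the fingers close. It gives the time, the measured TCP pose, the force, the opening and the grip force at its end, in the units of the state.
- arm.get_state(): the state, without advancing time (a new reading comes with each control period).
- arm.grab_frame(name): name is "scene" or "top" or "wrist"; returns (picture, depth): 384x512x3 uint8, blue, green, red; 384x512 float32, m along the optical axis (not along the pixel's ray), 0 where there is no reading.
- arm.camera_model(name): a dict with "mtx" (3x3 intrinsics, pixels), "camera_from_world" (4x4, takes a point from world to camera coordinates); the wrist camera has in their place "mount" (4x4, takes a point from camera to tool coordinates, whose origin is the TCP and whose axes are the flange's). Camera axes: x right, y down, z forward; pixel columns grow to the right and rows downward; lengths in m; the calibration is good to about 2 mm. A picture is of the moment at which its call begins: read the wrist's pose just before it. camera_model takes no time and is no camera call.
- arm.job_done(): hands the job in; it is judged then, once.
The state is a dict: "t": time; "q": joint angles; "qd": joint speeds; "joint_efforts": joint torques, N m; "eef_pos": TCP position; "ee_rot": TCP orientation; "force": force on the tool from outside, world axes, zero at the start; "moment": the same for the moment, N m; "width": finger opening in m; "gripper_force": force on a finger pad.
Only numpy, scipy, OpenCV 4.12 (cv2) and the standard library are available. Lean on these libraries where they do the work, as an engineer would, in place of code of your own. Each camera call takes 0.05 s, during which the arm holds its last target. There are 200 camera calls.

TASK

The four duplicate water-sample vials have come in on the blue wire rack; the originals already stand in the back row of the purple rack. Move each duplicate into the front row of the purple rack, straight in front of the original with the same cap colour, so that both rows show the same order of caps. They are glass: keep them upright, set them down on the floor of the rack rather than dropping them, leave the originals standing in their places and do not push the beaker, jar or bottle around.

Things in the scene. Friction and masses are not known exactly. Their poses are not given: they have to be found in the camera images.
- vial_rack: Purple two-deck rack, fixed, 140 x 280 mm, 46 mm high, 2 rows of 4 square openings (46 mm wide, 20 mm webs). Origin: centre of underside; y along the rows, x from front row (robot's side) to back row, z up. Places: y = -99, -33, 33, 99 mm; x = -33 mm (front row, empty) and x = 33 mm (back row, originals). Vials stand on its lower deck, 6 mm above the bench. Racks may be turned up to 17 degrees.
- wire_rack: Blue wire rack, fixed, 62 x 284 mm, 55 mm high, one row of 4 places, a duplicate vial in each at the start; left or right of the purple rack. Origin: centre of underside; y along the row, z up. Places: x = 0, y = -99, -33, 33, 99 mm. Vials stand on its floor, 4 mm above the bench; upper wires 50 mm above the bench.
- dup_red: Duplicate sample vial with red screw cap (black dot on the middle of the cap, white label), loose, upright in the wire rack, about 60 to 120 g. 98 mm tall; amber body 30 mm in diameter up to 73 mm; cap 33 mm in diameter from 78 to 98 mm above its underside, the usual place to grip. Origin: centre of its underside; z up its axis.
- dup_yellow: Duplicate sample vial with yellow screw cap (black dot on the middle of the cap, white label), loose, upright in the wire rack, about 60 to 120 g. 98 mm tall; amber body 30 mm in diameter up to 73 mm; cap 33 mm in diameter from 78 to 98 mm above its underside, the usual place to grip. Origin: centre of its underside; z up its axis.
- dup_green: Duplicate sample vial with green screw cap (black dot on the middle of the cap, white label), loose, upright in the wire rack, about 60 to 120 g. 98 mm tall; amber body 30 mm in diameter up to 73 mm; cap 33 mm in diameter from 78 to 98 mm above its underside, the usual place to grip. Origin: centre of its underside; z up its axis.
- dup_white: Duplicate sample vial with white screw cap (black dot on the middle of the cap, white label), loose, upright in the wire rack, about 60 to 120 g. 98 mm tall; amber body 30 mm in diameter up to 73 mm; cap 33 mm in diameter from 78 to 98 mm above its underside, the usual place to grip. Origin: centre of its underside; z up its axis.
- orig_red: Original sample vial with red screw cap (no dot, grey label), loose, same size as the duplicates, standing in one of the four back-row places of the purple rack; it stays there. Origin: centre of its underside; z up its axis.
- orig_yellow: Original sample vial with yellow screw cap (no dot, grey label), loose, same size as the duplicates, standing in one of the four back-row places of the purple rack; it stays there. Origin: centre of its underside; z up its axis.
- orig_green: Original sample vial with green screw cap (no dot, grey label), loose, same size as the duplicates, standing in one of the four back-row places of the purple rack; it stays there. Origin: centre of its underside; z up its axis.
- orig_white: Original sample vial with white screw cap (no dot, grey label), loose, same size as the duplicates, standing in one of the four back-row places of the purple rack; it stays there. Origin: centre of its underside; z up its axis.
- beaker: Empty glass beaker, loose bystander on the bench beyond the racks, 70 mm wide, 92 mm tall. Origin: centre of underside.
- jar: White plastic jar, loose bystander at the robot's left, 76 mm wide, 110 mm tall. Origin: centre of underside.
- amber_bottle: Amber bottle with black cap, loose bystander at the robot's right, 60 mm wide, 125 mm tall. Origin: centre of underside.

How it is judged:
At the end, for the whole second after the job is handed in: Each duplicate stands released, at rest and upright (0.12 rad) on the floor of the purple rack, in the front-row place in line with the original of its cap colour (13 mm each way; the opening allows 8); each original still stands upright in its back-row place (x of dup_red in the frame of vial_rack between -0.046 and -0.02 m and x of orig_red in the frame of vial_rack between 0.02 and 0.046 m and ((y of dup_red in the frame of vial_rack between -0.112 and -0.086 m and y of orig_red in the frame of vial_rack between -0.112 and -0.086 m) or (y of dup_red in the frame of vial_rack between -0.046 and -0.02 m and y of orig_red in the frame of vial_rack between -0.046 and -0.02 m) or (y of dup_red in the frame of vial_rack between 0.02 and 0.046 m and y of orig_red in the frame of vial_rack between 0.02 and 0.046 m) or (y of dup_red in the frame of vial_rack between 0.086 and 0.112 m and y of orig_red in the frame of vial_rack between 0.086 and 0.112 m)) and z of each of dup_red, orig_red, dup_yellow, orig_yellow, dup_green, orig_green, dup_white, orig_white in the frame of vial_rack below 0.014 m and angle between each of dup_red, orig_red, dup_yellow, orig_yellow, dup_green, orig_green, dup_white, orig_white's own z axis and vertical below 0.12 rad and linear speed of each of dup_red, orig_red, dup_yellow, orig_yellow, dup_green, orig_green, dup_white, orig_white below 0.02 m/s and x of dup_yellow in the frame of vial_rack between -0.046 and -0.02 m and x of orig_yellow in the frame of vial_rack between 0.02 and 0.046 m and ((y of dup_yellow in the frame of vial_rack between -0.112 and -0.086 m and y of orig_yellow in the frame of vial_rack between -0.112 and -0.086 m) or (y of dup_yellow in the frame of vial_rack between -0.046 and -0.02 m and y of orig_yellow in the frame of vial_rack between -0.046 and -0.02 m) or (y of dup_yellow in the frame of vial_rack between 0.02 and 0.046 m and y of orig_yellow in the frame of vial_rack between 0.02 and 0.046 m) or (y of dup_yellow in the frame of vial_rack between 0.086 and 0.112 m and y of orig_yellow in the frame of vial_rack between 0.086 and 0.112 m)) and x of dup_green in the frame of vial_rack between -0.046 and -0.02 m and x of orig_green in the frame of vial_rack between 0.02 and 0.046 m and ((y of dup_green in the frame of vial_rack between -0.112 and -0.086 m and y of orig_green in the frame of vial_rack between -0.112 and -0.086 m) or (y of dup_green in the frame of vial_rack between -0.046 and -0.02 m and y of orig_green in the frame of vial_rack between -0.046 and -0.02 m) or (y of dup_green in the frame of vial_rack between 0.02 and 0.046 m and y of orig_green in the frame of vial_rack between 0.02 and 0.046 m) or (y of dup_green in the frame of vial_rack between 0.086 and 0.112 m and y of orig_green in the frame of vial_rack between 0.086 and 0.112 m)) and x of dup_white in the frame of vial_rack between -0.046 and -0.02 m and x of orig_white in the frame of vial_rack between 0.02 and 0.046 m and ((y of dup_white in the frame of vial_rack between -0.112 and -0.086 m and y of orig_white in the frame of vial_rack between -0.112 and -0.086 m) or (y of dup_white in the frame of vial_rack between -0.046 and -0.02 m and y of orig_white in the frame of vial_rack between -0.046 and -0.02 m) or (y of dup_white in the frame of vial_rack between 0.02 and 0.046 m and y of orig_white in the frame of vial_rack between 0.02 and 0.046 m) or (y of dup_white in the frame of vial_rack between 0.086 and 0.112 m and y of orig_white in the frame of vial_rack between 0.086 and 0.112 m))); the robot touches nothing.
It fails at once if an original vial is pulled out of its place or tipped over (height (world z) of any of orig_red, orig_yellow, orig_green, orig_white above 0.03 m or angle between any of orig_red, orig_yellow, orig_green, orig_white's own z axis and vertical above 0.5 rad).
It fails at once if a duplicate vial is tipped over (more than 0.7 rad) (angle between any of dup_red, dup_yellow, dup_green, dup_white's own z axis and vertical above 0.7 rad).
It fails at once if a duplicate vial is dropped (falls free from more than about 3 cm) ((linear speed of dup_red above 0.8 m/s and contact force between the fingers and dup_red below 0.05 N) or (linear speed of dup_yellow above 0.8 m/s and contact force between the fingers and dup_yellow below 0.05 N) or (linear speed of dup_green above 0.8 m/s and contact force between the fingers and dup_green below 0.05 N) or (linear speed of dup_white above 0.8 m/s and contact force between the fingers and dup_white below 0.05 N)).
It fails at once if the beaker, the jar or the bottle is pushed away (more than 3 cm) (distance of any of beaker, jar, amber_bottle from where it was at the start of the episode above 0.03 m).
It also fails if it takes over 83 s, if anything falls off the work surface, if the arm or the gripper's body presses on something with over 40 N, if the wrist force passes 120 N, or if a joint passes its speed limit or range.

## Working session

There is one attempt and no reset: what is moved stays moved. The work goes in short steps, Python scripts to look and compute and a tool call to move; the robot and the scene stay as the last step left them, time stands still between calls to the robot, and variables do not carry over. Pictures are saved under pics/ and viewed, at most 14 in all, crops included, and the job is handed in when it is done.

Besides the shell and the picture viewer there is one more tool, called after "Request:" by a JSON object that holds its "fn" and its "kwargs", one argument or row to a line. move_arm: Moves the arm, as the interface text tells. Its arguments: {"type":"object","properties":{"rows":{"type":"string"},"squeeze":{"type":"number"}},"required":["rows"]}

```bash
mkdir -p pics && python3 - <<'E'
from station import arm
import cv2,numpy as np
np.set_printoptions(precision=4,suppress=True)
s=arm.get_state();print({k:s[k] for k in('t','eef_pos','ee_rot','width')})
ims=[]
for n in("scene","top"):
    p,d=arm.grab_frame(n);cv2.imwrite(f"pics/{n}0.png",p);np.save(f"pics/{n}0.npy",d)
    m=arm.camera_model(n);print(n,m["mtx"],m["camera_from_world"])
print(arm.camera_model("wrist"))
E
```

```text
{'t': 0.0, 'eef_pos': array([0.2626, 0.6213, 0.2103]), 'ee_rot': array([ 3.14  , -0.0001, -0.3999]), 'width': 0.08788192972596531}
scene [[448.8623   0.     260.0182]
 [  0.     448.8623 194.4639]
 [  0.       0.       1.    ]] [[-0.6734  0.739   0.0194  0.4176]
 [ 0.4965  0.4715 -0.7288 -0.2721]
 [-0.5478 -0.4811 -0.6844  1.7353]
 [ 0.      0.      0.      1.    ]]
top [[452.7055   0.     255.2705]
 [  0.     452.7055 192.4838]
 [  0.       0.       1.    ]] [[ 0.0085 -0.9997  0.0221 -0.0255]
 [-0.9955 -0.0105 -0.094   0.6417]
 [ 0.0942 -0.0212 -0.9953  1.6995]
 [ 0.      0.      0.      1.    ]]
{'mtx': array([[307.8536,   0.    , 256.763 ],
       [  0.    , 307.8536, 193.1681],
       [  0.    ,   0.    ,   1.    ]]), 'mount': array([[-0.0003, -0.962 , -0.2729,  0.0728],
       [ 1.    , -0.0003, -0.0001,  0.0004],
       [-0.    , -0.2729,  0.962 , -0.1731],
       [ 0.    ,  0.    ,  0.    ,  1.    ]])}
```

View pics/top0.png

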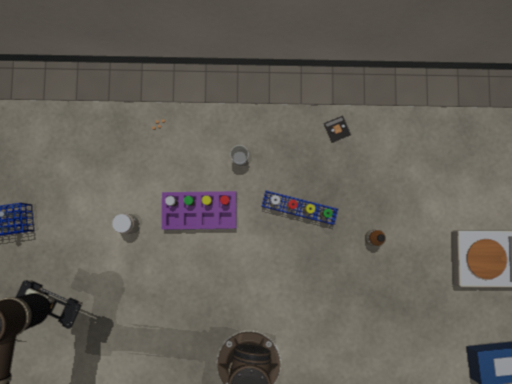

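View pics/scene0.png

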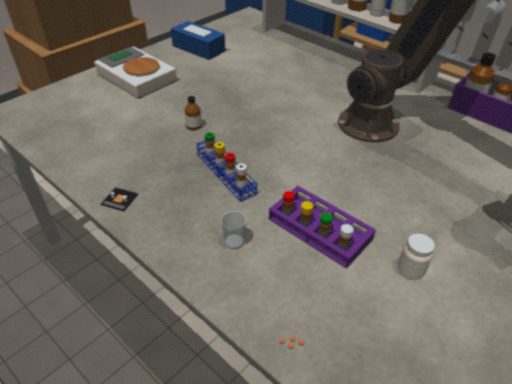

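The top view shows wire-rack caps white (276,200), red (293,205), yellow (311,209) and green (328,214). The originals, left to right, are white (171,201), green (188,200), yellow (207,200) and red (225,200). The scene view confirms that order, and the beaker, jar and bottle are clear of the racks.

```bash
cat > h.py <<'E'
from station import arm
import cv2,numpy as np
from scipy.spatial.transform import Rotation as Ro
np.set_printoptions(precision=4,suppress=True)
def cam(name,s=None):
    m=arm.camera_model(name);K=m["mtx"]
    if name=="wrist":
        T=np.eye(4);T[:3,:3]=Ro.from_euler("xyz",s["ee_rot"]).as_matrix();T[:3,3]=s["eef_pos"]
        return K,T@m["mount"]
    return K,np.linalg.inv(m["camera_from_world"])
def ray(K,W,uv,z):
    d=W[:3,:3]@np.linalg.solve(K,np.array([uv[0],uv[1],1.]));o=W[:3,3]
    return o+d*(z-o[2])/d[2]
def masks(p):
    h=cv2.cvtColor(p,cv2.COLOR_BGR2HSV);H,S,V=cv2.split(h)
    r={}
    r["red"]=((H<6)|(H>174))&(S>170)&(V>110)
    r["yellow"]=(H>22)&(H<33)&(S>150)&(V>110)
    r["green"]=(H>45)&(H<80)&(S>130)&(V>60)
    r["white"]=(S<45)&(V>165)
    r["purple"]=(H>132)&(H<160)&(S>100)
    return {k:v.astype(np.uint8)*255 for k,v in r.items()}
def blobs(m,amin):
    m=cv2.morphologyEx(m,cv2.MORPH_CLOSE,np.ones((3,3),np.uint8))
    c,_=cv2.findContours(m,cv2.RETR_EXTERNAL,cv2.CHAIN_APPROX_NONE)
    return sorted([x for x in c if cv2.contourArea(x)>amin],key=lambda x:-cv2.contourArea(x))
E
python3 - <<'E'
from h import *
p=cv2.imread("pics/top0.png");d=np.load("pics/top0.npy");K,W=cam("top")
ms=masks(p)
for k in("red","yellow","green","white"):
    for c in blobs(ms[k],15):
        (u,v),r=cv2.minEnclosingCircle(c)
        M=cv2.moments(c);u,v=M['m10']/M['m00'],M['m01']/M['m00']
        if not(150<u<350 and 180<v<230):continue
        uv=np.array([u,v,1]);P=(W@np.r_[np.linalg.solve(K,uv)*d[int(v+.5),int(u+.5)],1])[:3]
        print(k,round(u,1),round(v,1),round(r,1),cv2.contourArea(c),ray(K,W,(u,v),.103 if u<250 else .101),"depthz",P[2])
c=blobs(ms["purple"],200)[0];r=cv2.minAreaRect(c);b=cv2.boxPoints(r)
q=np.array([ray(K,W,x,.046) for x in b]);print("rack",r,q,q.mean(0),np.linalg.norm(q[0]-q[1]),np.linalg.norm(q[1]-q[2]))
E
```

```text
red 224.3 199.4 4.2 44.0 [0.6084 0.095  0.103 ] depthz 0.09910089809886236
red 292.5 204.1 4.1 39.5 [ 0.5938 -0.1546  0.101 ] depthz 0.10014365837248351
yellow 206.4 199.8 4.2 44.5 [0.6062 0.1602 0.103 ] depthz 0.0986654834653291
yellow 309.7 208.4 4.3 42.5 [ 0.5789 -0.2177  0.101 ] depthz 0.09161717979065687
green 327.1 212.9 4.3 48.5 [ 0.563  -0.2816  0.101 ] depthz 0.10294383043787447
green 188.4 200.1 4.4 46.0 [0.6047 0.2254 0.103 ] depthz 0.11017927020453411
rack ((198.5, 210.0), (36.0, 73.0), 90.0) [[0.6386 0.3326 0.046 ]
 [0.6415 0.0576 0.046 ]
 [0.5057 0.0559 0.046 ]
 [0.5033 0.3289 0.046 ]] [0.5722 0.1938 0.046 ] 0.2750211581680368 0.13581358956030898
```

Request:
{"fn": "move_arm", "kwargs": {
  "rows": "0 0 9.55 0 0 0 0.0876;0 0 9.55 0 0 0 0.0876;0 0 9.55 0 0 0 0.0876"
}}

```text
t: 0.48
eef_pos: [0.2626, 0.6215, 0.2106]
ee_rot: [3.141, -0.001, -0.905]
force: [0.6, -0.8, 0.9]
width: 0.0875
gripper_force: 0.0
```

Request:
{"fn": "move_arm", "kwargs": {
  "rows": "0 0 0 0.052 0.0155 0 0.0876;0 0 0 0.052 0.0155 0 0.0876;0 0 0 0.052 0.0155 0 0.0876;0 0 0 0.052 0.0155 0 0.0876;0 0 0 0.052 0.0155 0 0.0876;0 0 0 0.052 0.0155 0 0.0876;0 0 0 0.052 0.0155 0 0.0876;0 0 0 0.052 0.0155 0 0.0876"
}}

```text
t: 1.48
eef_pos: [0.4244, 0.2171, 0.2111]
ee_rot: [-3.142, 0.0, -0.899]
force: [0.8, -0.3, -0.2]
width: 0.0878
gripper_force: 0.0
```

Request:
{"fn": "move_arm", "kwargs": {
  "rows": "0 0 0 0.052 0.0155 0 0.0876;0 0 0 0.052 0.0155 0 0.0876;0 0 0 0.052 0.0155 0 0.0876;0 0 0 0.052 0.0155 0 0.0876;0 0 0 0.052 0.0155 0 0.0876;0 0 0 0.052 0.0155 0 0.0876;0 0 0 0.052 0.0155 0 0.0876;0 0 0 0.052 0.0155 0 0.0876"
}}

```text
t: 2.48
eef_pos: [0.586, -0.1858, 0.2108]
ee_rot: [3.141, 0.0, -0.9]
force: [0.2, 0.4, 0.2]
width: 0.0873
gripper_force: 0.0
```

Request:
{"fn": "move_arm", "kwargs": {
  "rows": "0 0 0 0 0 0 0.0876;0 0 0 0 0 0 0.0876"
}}

```text
t: 2.72
eef_pos: [0.5853, -0.1842, 0.2104]
ee_rot: [3.141, 0.001, -0.901]
force: [-0.6, -0.2, -0.3]
width: 0.0875
gripper_force: 0.0
```

```bash
cat >> h.py <<'E'
def look(fn):
    s=arm.get_state();p,d=arm.grab_frame("wrist");cv2.imwrite(f"pics/{fn}.png",p)
    print(s["t"],s["eef_pos"],s["ee_rot"],s["q"])
    K,W=cam("wrist",s);out={}
    ms=masks(p)
    for k in("red","yellow","green","white"):
        for c in blobs(ms[k],200):
            M=cv2.moments(c);u,v=M['m10']/M['m00'],M['m01']/M['m00'];(_,_),r=cv2.minEnclosingCircle(c)
            print(k,round(u),round(v),"r%.1f A%.0f"%(r,cv2.contourArea(c)),ray(K,W,(u,v),.102)[:2])
    return s,p,d
E
python3 -c "
from h import *
look('w1')"
```

```text
2.725 [ 0.5853 -0.1842  0.2104] [ 3.1407  0.0011 -0.9009] [ 0.0128  0.26   -0.13   -0.0004 -1.1821  0.6573]
yellow 286 161 r18.1 A898 [ 0.5782 -0.2198]
green 345 117 r20.0 A1044 [ 0.5626 -0.283 ]
white 187 243 r15.1 A304 [ 0.6034 -0.0959]
```

View pics/w1.png

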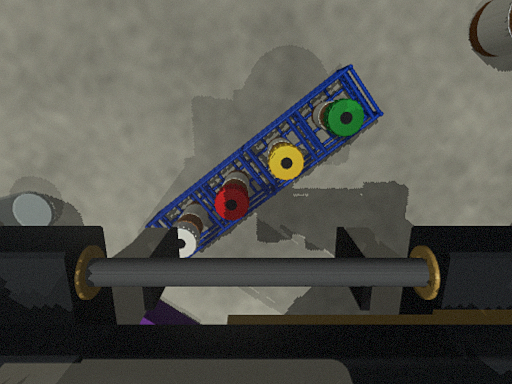

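The wrist view shows the wire rack diagonally, with the cap dots at green (346,118), yellow (287,163), red (231,205) and white (180,242), and the white cap partly hidden by a finger. I'll fit the row line from the dots.

```bash
cat >> h.py <<'E'
def dots(p,W,K,guess,z=.102):
    g=cv2.cvtColor(p,cv2.COLOR_BGR2GRAY);o=[]
    for u,v in guess:
        w=g[v-9:v+10,u-9:u+10];m=(w<60).astype(np.uint8)
        n,l,st,ce=cv2.connectedComponentsWithStats(m)
        i=min(range(1,n),key=lambda i:np.hypot(*(ce[i]-9)));c=ce[i]+[u-9,v-9]
        o.append(ray(K,W,c,z)[:2]);print("dot",c,st[i,4],o[-1])
    return np.array(o)
def toolshift(s,xyz,yaw):
    R=Ro.from_euler("xyz",[np.pi,0,yaw]).as_matrix();return R.T@(np.array(xyz)-s["eef_pos"])
E
python3 - <<'E'
from h import *
s=dict(eef_pos=np.array([.5853,-.1842,.2104]),ee_rot=np.array([3.1407,.0011,-.9009]))
K,W=cam("wrist",s);p=cv2.imread("pics/w1.png")
D=dots(p,W,K,[(346,118),(287,163),(231,205),(180,242)])
yy=np.array([-99,-33,33,99])/1000
A=np.polyfit(yy,D,1);print("fit dir",A[0],"centre",A[1],"yaw",np.arctan2(-A[0][0],A[0][1]));F=np.outer(yy,A[0]/np.linalg.norm(A[0]))+A[1]
print("fit",F,F-D)
c=np.array([.5722,.1938]);print(toolshift(dict(eef_pos=s["eef_pos"]),[F[0][0],F[0][1],.2104],-.9))
print("to white",toolshift(s,[F[3][0],F[3][1],.083],-.9))
E
```

```text
dot [345.7778 117.5079] 126 [ 0.5618 -0.2832]
dot [286.2667 162.7111] 90 [ 0.5772 -0.2192]
dot [232.2261 205.0669] 314 [ 0.5915 -0.1553]
dot [175.9476 242.4869] 191 [ 0.6118 -0.0893]
fit dir [0.2493 0.9777] centre [ 0.5856 -0.1867] yaw -0.24962204649576336
fit [[ 0.5611 -0.2827]
 [ 0.5774 -0.2187]
 [ 0.5937 -0.1548]
 [ 0.61   -0.0908]] [[-0.0006  0.0005]
 [ 0.0002  0.0004]
 [ 0.0022  0.0006]
 [-0.0018 -0.0015]]
[0.0621 0.0802 0.    ]
to white [-0.0578 -0.0774  0.1274]
```

Request:
{"fn": "move_arm", "kwargs": {
  "rows": "0 0 0 -0.0193 -0.0258 0 0.07;0 0 0 -0.0193 -0.0258 0 0.07;0 0 0 -0.0192 -0.0258 0 0.07;0 0 0 0 0 0.04 0.07;0 0 0 0 0 0.03 0.07;0 0 0 0 0 0 0.07",
  "squeeze": 15
}}

```text
t: 3.52
eef_pos: [0.6086, -0.0894, 0.1394]
ee_rot: [3.138, 0.002, -0.898]
force: [0.4, -0.0, -0.1]
width: 0.0698
gripper_force: 0.0
```

```bash
python3 - <<'E'
from h import *
s,p,d=look('w2')
print(toolshift(s,[.61,-.0908,.083],-.9))
E
```

```text
3.525 [ 0.6086 -0.0894  0.1394] [ 3.1383  0.0024 -0.8981] [ 0.1709  0.3177 -0.2197 -0.0006 -1.0375  0.5022]
red 332 152 r24.7 A1689 [ 0.594  -0.1552]
yellow 416 91 r28.6 A2036 [ 0.5784 -0.2186]
green 497 25 r27.8 A1116 [ 0.5672 -0.2767]
white 265 196 r18.9 A244 [ 0.6107 -0.1023]
[ 0.002  -0.0003  0.0564]
```

View pics/w2.png

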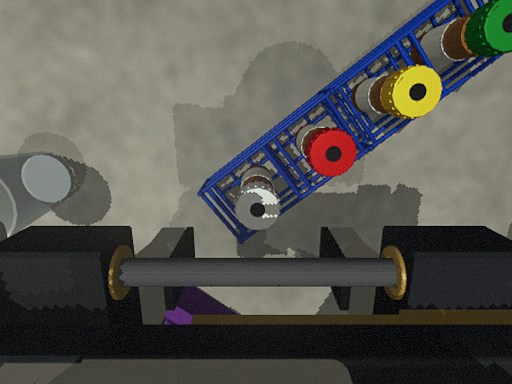

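The white cap's dot is at (257,210), midway between the fingers, so it casts within 1–2 mm of the TCP axis. Descending and gripping.

Request:
{"fn": "move_arm", "kwargs": {
  "rows": "0 0 0 0.001 0 0.03 0.07;0 0 0 0 0 0.02 0.07;0 0 0 0 0 0.0065 0.07;0 0 0 0 0 0 0.03;0 0 0 0 0 0 0.02;0 0 0 0 0 0 0.02;0 0 0 0 0 0 0.02;0 0 0 0 0 0 0.02",
  "squeeze": 15
}}

```text
t: 4.58
eef_pos: [0.6113, -0.0916, 0.085]
ee_rot: [-3.141, -0.0, -0.9]
force: [-0.5, 0.2, 1.9]
width: 0.031
gripper_force: 15.0
```

Request:
{"fn": "move_arm", "kwargs": {
  "rows": "0 0 0 0 0 -0.02 0.02;0 0 0 0 0 -0.03 0.02;0 0 0 0 0 -0.045 0.02;0 0 0 0 0 -0.045 0.02;0 0 0 0 0 0 0.02"
}}

```text
t: 5.2
eef_pos: [0.6132, -0.0916, 0.229]
ee_rot: [-3.136, -0.004, -0.9]
force: [0.7, 0.5, -1.7]
width: 0.0311
gripper_force: 15.0
```

```bash
python3 - <<'E'
from h import *
s=arm.get_state();print(s["eef_pos"],s["width"],s["gripper_force"])
c=np.array([.5722,.1932]);th=.028
ex=np.array([np.cos(th),np.sin(th)]);ey=np.array([-ex[1],ex[0]])
for n,y in zip("WGYR",(99,33,-33,-99)):
    P=c-.033*ex+y/1000*ey;print(n,P,toolshift(s,[*P,.223],-.9))
E
```

```text
[ 0.6132 -0.0916  0.229 ] 0.03107443371020759 14.997701346874237
W [0.5364 0.2912] [-0.3476 -0.1778  0.006 ]
G [0.5383 0.2253] [-0.2947 -0.1383  0.006 ]
Y [0.5401 0.1593] [-0.2419 -0.0987  0.006 ]
R [0.542  0.0933] [-0.1891 -0.0591  0.006 ]
```

Request:
{"fn": "move_arm", "kwargs": {
  "rows": "0 0 0 -0.0435 -0.0222 0 0.02;0 0 0 -0.0435 -0.0222 0 0.02;0 0 0 -0.0435 -0.0222 0 0.02;0 0 0 -0.0435 -0.0222 0 0.02;0 0 0 -0.0435 -0.0222 0 0.02;0 0 0 -0.0435 -0.0222 0 0.02;0 0 0 -0.0435 -0.0222 0 0.02;0 0 0 -0.0431 -0.0222 0 0.02"
}}

```text
t: 6.2
eef_pos: [0.5331, 0.2925, 0.2237]
ee_rot: [3.14, 0.0, -0.9]
force: [1.7, -0.1, -1.3]
width: 0.0311
gripper_force: 15.0
```

Request:
{"fn": "move_arm", "kwargs": {
  "rows": "0 0 0 0 0 0 0.02;0 0 0 0 0 0 0.02"
}}

```text
t: 6.45
eef_pos: [0.5335, 0.291, 0.2237]
ee_rot: [3.14, -0.0, -0.899]
force: [-0.4, -0.2, 0.0]
width: 0.0312
gripper_force: 15.0
```

```bash
python3 - <<'E'
from h import *
s,p,d=look('w3')
print(toolshift(s,[.5364,.2912,.223],-.9))
E
```

```text
6.45 [0.5335 0.291  0.2237] [ 3.1399 -0.     -0.8992] [ 0.8203  0.2424 -0.123  -0.0002 -1.2071 -0.1486]
yellow 285 19 r21.9 A1194 [0.6041 0.1621]
green 240 83 r19.6 A1020 [0.6026 0.2274]
white 142 180 r108.9 A11193 [0.623  0.3577]
white 438 58 r105.1 A9958 [0.4782 0.1013]
white 198 142 r17.7 A856 [0.6014 0.2936]
white 341 168 r23.6 A488 [0.4781 0.2276]
white 58 311 r19.4 A334 [0.6149 0.5434]
white 90 113 r22.1 A316 [0.6951 0.3345]
white 167 73 r16.9 A296 [0.6587 0.2612]
white 34 20 r14.4 A201 [0.7721 0.2968]
[ 0.0017 -0.0023  0.0007]
```

View pics/w3.png

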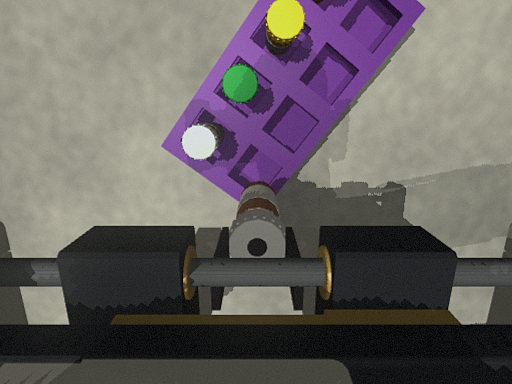

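Image w3 shows white held at the gripper, the originals at white (199,142), green (240,83) and yellow (286,19), and the empty front openings near (292,124), (331,73) and (372,22). I'll measure the openings and the rack outline directly.

```bash
python3 - <<'E'
from h import *
s=dict(eef_pos=np.array([.5335,.291,.2237]),ee_rot=np.array([3.1399,0,-.8992]))
K,W=cam("wrist",s);p=cv2.imread("pics/w3.png");h=cv2.cvtColor(p,cv2.COLOR_BGR2HSV)
pm=masks(p)["purple"]>0
V=cv2.medianBlur(h[...,2],5);print("V pct",np.percentile(V[pm],[5,20,40,60,80,95]))
for t in (85,95,105,115):
    m=(pm&(V>t)).astype(np.uint8)
    c,hi=cv2.findContours(m,cv2.RETR_CCOMP,cv2.CHAIN_APPROX_NONE)
    for i,x in enumerate(c):
        a=cv2.contourArea(x)
        if hi[0][i][3]>=0 and a>400:
            r=cv2.minAreaRect(x);P=ray(K,W,r[0],.046);print(t,"hole",np.round(r[0]),np.round(r[1]),round(r[2]),int(a),P[:2])
c=max(cv2.findContours(pm.astype(np.uint8),cv2.RETR_EXTERNAL,cv2.CHAIN_APPROX_NONE)[0],key=cv2.contourArea).reshape(-1,2)
G=np.array([ray(K,W,x,.046)[:2] for x in c])
cv2.imwrite("pics/w3crop.png",cv2.resize(p[0:200,150:430],None,fx=2.8,fy=2.8,interpolation=cv2.INTER_CUBIC))
# left(+y) end and back(+x) edge of the rack top, in a rack frame turned by .024
th=.024;X=G[:,0]*np.cos(th)+G[:,1]*np.sin(th);Y=-G[:,0]*np.sin(th)+G[:,1]*np.cos(th)
print("X max/min",X.max(),X.min(),"Ymax",Y.max())
E
```

```text
V pct [ 69.  92. 132. 144. 153. 176.]
85 hole [209. 143.] [55. 48.] 40 1953 [0.5955 0.2984]
85 hole [278. 115.] [11. 44.] 39 424 [0.5542 0.2259]
85 hole [248.  87.] [58. 43.] 22 1778 [0.598  0.2236]
95 hole [209. 143.] [55. 48.] 41 1984 [0.5955 0.2984]
95 hole [278. 115.] [13. 44.] 40 462 [0.554  0.2259]
95 hole [245.  91.] [59. 45.] 45 1837 [0.5977 0.2286]
95 hole [328.  73.] [44. 47.] 41 798 [0.5394 0.1598]
105 hole [209. 143.] [56. 48.] 42 2039 [0.5952 0.2984]
105 hole [278. 115.] [13. 44.] 39 473 [0.5538 0.2261]
105 hole [245.  91.] [59. 45.] 45 1868 [0.5977 0.229 ]
105 hole [328.  73.] [44. 48.] 41 823 [0.5396 0.1598]
115 hole [209. 143.] [56. 49.] 40 2071 [0.5951 0.298 ]
115 hole [290. 124.] [42. 45.] 37 586 [0.5373 0.2256]
115 hole [246.  90.] [60. 45.] 39 1969 [0.5973 0.2273]
115 hole [328.  74.] [45. 48.] 41 850 [0.5393 0.1599]
X max/min 0.6443294539219458 0.505020434780603 Ymax 0.3192495183940992
```

View pics/w3crop.png

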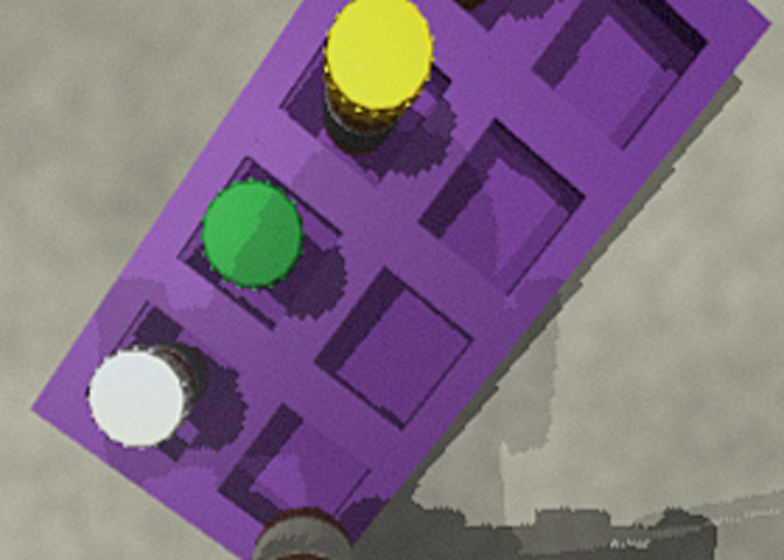

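Measured front places: G (0.538, 0.2255) and Y (0.540, 0.1596), matching the top view within 1 mm. Extrapolated: W (0.536, 0.2914) and R (0.542, 0.0937). Lowering the white vial.

Request:
{"fn": "move_arm", "kwargs": {
  "rows": "0 0 0 0.0033 -0.0021 0.03 0.02;0 0 0 0 0 0.03 0.02;0 0 0 0 0 0.03 0.02;0 0 0 0 0 0.02 0.02;0 0 0 0 0 0.015 0.02;0 0 0 0 0 0.008 0.02;0 0 0 0 0 0 0.02"
}}

```text
t: 7.38
eef_pos: [0.5379, 0.2895, 0.0915]
ee_rot: [3.141, -0.0, -0.9]
force: [-0.3, -0.2, -0.5]
width: 0.0307
gripper_force: 15.0
```

Request:
{"fn": "move_arm", "kwargs": {
  "rows": "0 0 0 0 0 0.002 0.02;0 0 0 0 0 0.001 0.02;0 0 0 0 0 0 0.02"
}}

```text
t: 7.75
eef_pos: [0.5378, 0.2901, 0.089]
ee_rot: [-3.141, 0.0, -0.9]
force: [-0.4, -0.7, -1.6]
width: 0.0309
gripper_force: 15.0
```

Request:
{"fn": "move_arm", "kwargs": {
  "rows": "0 0 0 0 0 0.001 0.02;0 0 0 0 0 0.001 0.02;0 0 0 0 0 0 0.02"
}}

```text
t: 8.12
eef_pos: [0.538, 0.29, 0.087]
ee_rot: [-3.141, -0.0, -0.9]
force: [-0.4, 0.1, 2.4]
width: 0.0313
gripper_force: 15.0
```

Contact felt (force z −1.6 → +2.4 N). Releasing and rising.

Request:
{"fn": "move_arm", "kwargs": {
  "rows": "0 0 0 0 0 0 0.045;0 0 0 0 0 0 0.065;0 0 0 0 0 0 0.065;0 0 0 0 0 -0.02 0.065;0 0 0 0 0 -0.04 0.065;0 0 0 0 0 -0.045 0.065;0 0 0 0 0 0 0.065"
}}

```text
t: 9.0
eef_pos: [0.5396, 0.2913, 0.1959]
ee_rot: [-3.134, -0.0, -0.899]
force: [0.2, 0.9, -0.3]
width: 0.0647
gripper_force: 0.0
```

```bash
python3 - <<'E'
from h import *
s,p,d=look('w4')
K,W=cam("wrist",s)
t=toolshift(s,[.5937,-.1548,s["eef_pos"][2]],-.9);print(t,t/8)
E
```

```text
9.0 [0.5396 0.2913 0.1959] [-3.1343 -0.     -0.8993] [ 0.8138  0.2636 -0.1598  0.0012 -1.1402 -0.1428]
yellow 295 17 r23.4 A1274 [0.603  0.1634]
green 245 85 r21.5 A1242 [0.6027 0.2274]
white 199 149 r19.2 A1010 [0.6014 0.2936]
white 261 183 r16.5 A257 [0.541  0.2834]
[0.3831 0.235  0.    ] [0.0479 0.0294 0.    ]
```

View pics/w4.png

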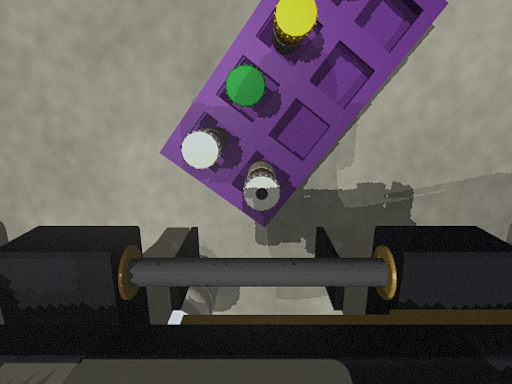

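White stands upright in its front place, with its dot at (261,193) in front of the original at (200,150). Next: red.

Request:
{"fn": "move_arm", "kwargs": {
  "rows": "0 0 0 0.0479 0.0294 0 0.07;0 0 0 0.0479 0.0294 0 0.07;0 0 0 0.0479 0.0294 0 0.07;0 0 0 0.0479 0.0294 0 0.07;0 0 0 0.0479 0.0294 0 0.07;0 0 0 0.0479 0.0294 0 0.07;0 0 0 0.0479 0.0294 0 0.07;0 0 0 0.0479 0.0294 0 0.07"
}}

```text
t: 10.05
eef_pos: [0.5912, -0.1582, 0.1903]
ee_rot: [3.14, 0.001, -0.9]
force: [0.5, 0.6, 0.2]
width: 0.07
gripper_force: 0.0
```

Request:
{"fn": "move_arm", "kwargs": {
  "rows": "0 0 0 0 0 0.04 0.07;0 0 0 0 0 0.01 0.07;0 0 0 0 0 0 0.07"
}}

```text
t: 10.42
eef_pos: [0.5912, -0.1561, 0.1407]
ee_rot: [3.139, 0.001, -0.899]
force: [0.7, 0.3, 0.4]
width: 0.0702
gripper_force: 0.0
```

```bash
python3 - <<'E'
from h import *
s,p,d=look('w5')
K,W=cam("wrist",s);D=dots(p,W,K,[(257,210)])[0]
print(toolshift(s,[.5937,-.1548,.083],-.9),toolshift(s,[*D,.083],-.9))
E
```

```text
10.425 [ 0.5912 -0.1561  0.1407] [ 3.1394  0.0014 -0.8991] [ 0.061   0.3099 -0.2281  0.0002 -1.0353  0.6106]
red 260 195 r19.0 A214 [ 0.5958 -0.1673]
yellow 327 153 r24.9 A1663 [ 0.5787 -0.2195]
green 409 92 r29.4 A2052 [ 0.5632 -0.2826]
white 178 317 r14.2 A244 [ 0.5838 -0.0459]
dot [256.4234 210.1231] 333 [ 0.5909 -0.1565]
[ 0.0006 -0.0028  0.0577] [0.0001 0.0005 0.0577]
```

```bash
sed -i 's/g=cv2.cvtColor(p,cv2.COLOR_BGR2GRAY);o=\[\]/g=cv2.GaussianBlur(p,(3,3),0).max(2);o=[]/; s/m=(w<60)/m=(w<45)/' h.py && python3 - <<'E'
from h import *
s=dict(eef_pos=np.array([.5912,-.1561,.1407]),ee_rot=np.array([3.1394,.0014,-.8991]))
K,W=cam("wrist",s);p=cv2.imread("pics/w5.png")
D=dots(p,W,K,[(257,210)])[0];print(toolshift(s,[*D,.083],-.9))
cv2.imwrite("pics/w5c.png",cv2.resize(p[160:260,200:320],None,fx=4,fy=4))
E
```

```text
dot [253.2889 210.0444] 135 [ 0.5927 -0.1552]
[ 0.0002 -0.0018  0.0577]
```

View pics/w5c.png

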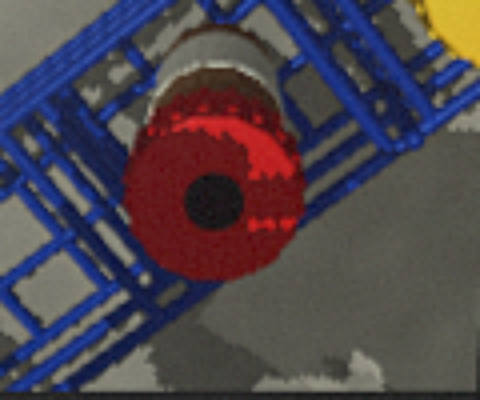

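The crop shows the red cap's dot at (253,210), which needs a −2 mm shift along tool y. Gripping.

Request:
{"fn": "move_arm", "kwargs": {
  "rows": "0 0 0 0 -0.002 0.03 0.07;0 0 0 0 0 0.02 0.07;0 0 0 0 0 0.007 0.07;0 0 0 0 0 0 0.03;0 0 0 0 0 0 0.02;0 0 0 0 0 0 0.02;0 0 0 0 0 0 0.02;0 0 0 0 0 0 0.02",
  "squeeze": 15
}}

```text
t: 11.48
eef_pos: [0.5937, -0.1553, 0.085]
ee_rot: [-3.141, -0.001, -0.9]
force: [0.1, 0.0, 1.9]
width: 0.0309
gripper_force: 15.0
```

Request:
{"fn": "move_arm", "kwargs": {
  "rows": "0 0 0 0 0 -0.02 0.02;0 0 0 0 0 -0.03 0.02;0 0 0 0 0 -0.045 0.02;0 0 0 0 0 -0.045 0.02;0 0 0 0 0 0 0.02;0 0 0 0 0 0 0.02"
}}

```text
t: 12.22
eef_pos: [0.5928, -0.155, 0.2241]
ee_rot: [3.141, 0.001, -0.9]
force: [-0.8, 0.2, -2.3]
width: 0.0307
gripper_force: 15.0
```

```bash
python3 - <<'E'
from h import *
s,p,d=look('w6')
K,W=cam("wrist",s);s2=s["eef_pos"]
D=dots(p,W,K,[(257,247)],s2[2]+.017)[0];o=toolshift(s,[*D,s2[2]],-.9);print("vial in tool",o)
t=toolshift(s,[.542,.0937,.088],-.9);print(t,t/6)
E
```

```text
12.225 [ 0.5928 -0.155   0.2241] [ 3.1414  0.0009 -0.9001] [ 0.0622  0.2499 -0.1119 -0.0006 -1.2097  0.6088]
red 258 224 r22.2 A276 [ 0.5642 -0.1221]
yellow 310 140 r18.0 A882 [ 0.5785 -0.2194]
green 367 96 r20.5 A1086 [ 0.5635 -0.2821]
white 134 189 r48.9 A3914 [ 0.6838 -0.0751]
white 15 134 r42.9 A1698 [ 0.8004 -0.0507]
white 252 302 r35.8 A1441 [ 0.5122 -0.0455]
white 46 242 r38.2 A1308 [0.725  0.0308]
white 474 298 r23.6 A838 [ 0.3231 -0.2012]
white 40 312 r22.2 A469 [0.6899 0.1126]
white 485 107 r19.4 A396 [ 0.472  -0.3428]
white 7 39 r18.9 A302 [ 0.8435 -0.1212]
white 162 136 r22.2 A292 [ 0.6904 -0.1353]
white 24 8 r18.1 A200 [ 0.8428 -0.1524]
dot [256.8553 244.5957] 235 [ 0.5918 -0.1549]
vial in tool [-0.0008  0.0007  0.    ]
[-0.2264 -0.1148  0.1361] [-0.0377 -0.0191  0.0227]
```

Request:
{"fn": "move_arm", "kwargs": {
  "rows": "0 0 0 -0.0376 -0.0192 0 0.02;0 0 0 -0.0376 -0.0192 0 0.02;0 0 0 -0.0376 -0.0191 0 0.02;0 0 0 -0.0376 -0.0191 0 0.02;0 0 0 -0.0376 -0.0191 0 0.02;0 0 0 -0.0376 -0.0191 0 0.02;0 0 0 0 0 0 0.02;0 0 0 0 0 0 0.02"
}}

```text
t: 13.28
eef_pos: [0.5425, 0.0927, 0.2236]
ee_rot: [3.14, 0.0, -0.899]
force: [1.0, 0.2, -1.2]
width: 0.0311
gripper_force: 15.0
```

```bash
python3 - <<'E'
from h import *
s=arm.get_state();print(s["eef_pos"],toolshift(s,[.542,.0937,.088],-.9)+[.001,0,0])
E
```

```text
[0.5425 0.0927 0.2236] [-0.0001 -0.0002  0.1356]
```

Request:
{"fn": "move_arm", "kwargs": {
  "rows": "0 0 0 0 0 0.03 0.02;0 0 0 0 0 0.03 0.02;0 0 0 0 0 0.03 0.02;0 0 0 0 0 0.02 0.02;0 0 0 0 0 0.015 0.02;0 0 0 0 0 0.008 0.02;0 0 0 0 0 0.001 0.02;0 0 0 0 0 0 0.02"
}}

```text
t: 14.28
eef_pos: [0.5435, 0.093, 0.0913]
ee_rot: [-3.141, -0.0, -0.9]
force: [-0.1, 1.2, -0.2]
width: 0.0308
gripper_force: 15.0
```

Request:
{"fn": "move_arm", "kwargs": {
  "rows": "0 0 0 0 0 0.001 0.02;0 0 0 0 0 0.001 0.02;0 0 0 0 0 0 0.02"
}}

```text
t: 14.65
eef_pos: [0.543, 0.0929, 0.0888]
ee_rot: [-3.141, -0.0, -0.9]
force: [0.5, 1.0, -0.9]
width: 0.031
gripper_force: 15.0
```

Request:
{"fn": "move_arm", "kwargs": {
  "rows": "0 0 0 0 0 0.001 0.02;0 0 0 0 0 0.001 0.02;0 0 0 0 0 0 0.02"
}}

```text
t: 15.02
eef_pos: [0.5433, 0.093, 0.087]
ee_rot: [-3.141, -0.0, -0.9]
force: [-0.2, 0.3, 2.7]
width: 0.0311
gripper_force: 15.0
```

Request:
{"fn": "move_arm", "kwargs": {
  "rows": "0 0 0 0 0 0 0.045;0 0 0 0 0 0 0.065;0 0 0 0 0 0 0.065;0 0 0 0 0 -0.02 0.065;0 0 0 0 0 -0.04 0.065;0 0 0 0 0 -0.045 0.065;0 0 0 0 0 0 0.065;0 0 0 0 0 0 0.065"
}}

```text
t: 16.02
eef_pos: [0.5427, 0.0928, 0.1913]
ee_rot: [-3.142, 0.0, -0.9]
force: [-0.2, 0.4, 0.4]
width: 0.0647
gripper_force: 0.0
```

```bash
python3 - <<'E'
from h import *
s,p,d=look('w7')
K,W=cam("wrist",s);dots(p,W,K,[(257,192)],.104)
t=toolshift(s,[.577,-.2195,s["eef_pos"][2]],-.9);print(t,t/7)
E
```

```text
16.025 [0.5427 0.0928 0.1913] [-3.1416  0.0005 -0.9001] [ 0.5249  0.1693 -0.2935 -0.0005 -1.1081  0.146 ]
red 196 149 r19.7 A1078 [0.6062 0.0952]
red 255 182 r17.7 A370 [0.5485 0.0867]
yellow 154 208 r18.9 A937 [0.6047 0.1614]
dot [256.0543 192.9783] 92 [0.5422 0.0933]
[0.266  0.1673 0.    ] [0.038  0.0239 0.    ]
```

Red is placed, with its dot casting to (0.542, 0.093). Next: yellow.

Request:
{"fn": "move_arm", "kwargs": {
  "rows": "0 0 0 0.038 0.0239 0 0.07;0 0 0 0.038 0.0239 0 0.07;0 0 0 0.038 0.0239 0 0.07;0 0 0 0.038 0.0239 0 0.07;0 0 0 0.038 0.0239 0 0.07;0 0 0 0.038 0.0239 0 0.07;0 0 0 0.038 0.0239 0 0.07;0 0 0 0 0 0.035 0.07"
}}

```text
t: 17.08
eef_pos: [0.5784, -0.2226, 0.1568]
ee_rot: [-3.14, -0.002, -0.903]
force: [-0.7, 0.3, -1.4]
width: 0.0697
gripper_force: 0.0
```

Request:
{"fn": "move_arm", "kwargs": {
  "rows": "0 0 0 0 0 0.015 0.07;0 0 0 0 0 0 0.07;0 0 0 0 0 0 0.07"
}}

```text
t: 17.45
eef_pos: [0.5781, -0.2191, 0.1425]
ee_rot: [-3.141, -0.001, -0.899]
force: [0.6, -0.5, -0.3]
width: 0.0701
gripper_force: 0.0
```

```bash
python3 - <<'E'
from h import *
s,p,d=look('w8')
K,W=cam("wrist",s);D=dots(p,W,K,[(257,210)])[0];print(toolshift(s,[*D,.083],-.9))
E
```

```text
17.45 [ 0.5781 -0.2191  0.1425] [-3.1412 -0.001  -0.8986] [-0.0466  0.3167 -0.2139  0.0005 -1.0393  0.7185]
yellow 260 208 r22.5 A1059 [ 0.5766 -0.2216]
green 330 154 r24.8 A1689 [ 0.5632 -0.2835]
dot [256.8134 210.1194] 134 [ 0.5773 -0.2192]
[-0.0004  0.0007  0.0595]
```

Request:
{"fn": "move_arm", "kwargs": {
  "rows": "0 0 0 0 0.0005 0.03 0.07;0 0 0 0 0 0.02 0.07;0 0 0 0 0 0.0075 0.07;0 0 0 0 0 0 0.03;0 0 0 0 0 0 0.02;0 0 0 0 0 0 0.02;0 0 0 0 0 0 0.02;0 0 0 0 0 0 0.02",
  "squeeze": 15
}}

```text
t: 18.5
eef_pos: [0.5773, -0.2199, 0.0846]
ee_rot: [-3.141, -0.001, -0.9]
force: [-0.8, 0.1, 2.1]
width: 0.0313
gripper_force: 15.0
```

Request:
{"fn": "move_arm", "kwargs": {
  "rows": "0 0 0 0 0 -0.02 0.02;0 0 0 0 0 -0.03 0.02;0 0 0 0 0 -0.045 0.02;0 0 0 0 0 -0.045 0.02;0 0 0 0 0 0 0.02;0 0 0 0 0 0 0.02"
}}

```text
t: 19.25
eef_pos: [0.5765, -0.2196, 0.2237]
ee_rot: [-3.142, 0.001, -0.9]
force: [-0.8, -0.4, 0.4]
width: 0.0313
gripper_force: 15.0
```

```bash
python3 - <<'E'
from h import *
s=arm.get_state();p,d=arm.grab_frame("wrist");print(s["eef_pos"])
K,W=cam("wrist",s);s2=s["eef_pos"]
D=dots(p,W,K,[(257,246)],s2[2]+.017)[0];o=toolshift(s,[*D,s2[2]],-.9);print("vial in tool",o)
t=toolshift(s,[.540,.1596,.088],-.9);print(t,t/8)
E
```

```text
[ 0.5765 -0.2196  0.2237]
dot [256.8423 244.39  ] 241 [ 0.5756 -0.2195]
vial in tool [-0.0006  0.0007  0.    ]
[-0.3197 -0.2071  0.1357] [-0.04   -0.0259  0.017 ]
```

Request:
{"fn": "move_arm", "kwargs": {
  "rows": "0 0 0 -0.0399 -0.0259 0 0.02;0 0 0 -0.0399 -0.0259 0 0.02;0 0 0 -0.0399 -0.0259 0 0.02;0 0 0 -0.0399 -0.0259 0 0.02;0 0 0 -0.0399 -0.0259 0 0.02;0 0 0 -0.0399 -0.0259 0 0.02;0 0 0 -0.0399 -0.0259 0 0.02;0 0 0 -0.0399 -0.0259 0 0.02"
}}

```text
t: 20.3
eef_pos: [0.5398, 0.1602, 0.2227]
ee_rot: [3.139, 0.0, -0.9]
force: [2.1, -0.6, -0.6]
width: 0.031
gripper_force: 15.0
```

Request:
{"fn": "move_arm", "kwargs": {
  "rows": "0 0 0 0 0 0 0.02;0 0 0 0 0 0 0.02;0 0 0 0 0 0 0.02"
}}

```text
t: 20.68
eef_pos: [0.5406, 0.1581, 0.2236]
ee_rot: [3.14, 0.0, -0.901]
force: [0.1, 0.3, -0.9]
width: 0.0314
gripper_force: 15.0
```

```bash
python3 - <<'E'
from h import *
s=arm.get_state();print(s["eef_pos"],toolshift(s,[.540,.1596,.088],-.9)+[.0007,0,0])
E
```

```text
[0.5406 0.1581 0.2236] [-0.0009 -0.0005  0.1356]
```

Request:
{"fn": "move_arm", "kwargs": {
  "rows": "0 0 0 -0.0005 -0.0005 0.03 0.02;0 0 0 0 0 0.03 0.02;0 0 0 0 0 0.03 0.02;0 0 0 0 0 0.02 0.02;0 0 0 0 0 0.015 0.02;0 0 0 0 0 0.008 0.02;0 0 0 0 0 0.001 0.02;0 0 0 0 0 0 0.02"
}}

```text
t: 21.68
eef_pos: [0.5413, 0.1599, 0.0908]
ee_rot: [-3.141, -0.0, -0.9]
force: [-0.3, -1.1, -0.0]
width: 0.0313
gripper_force: 15.0
```

Request:
{"fn": "move_arm", "kwargs": {
  "rows": "0 0 0 0 0 0.001 0.02;0 0 0 0 0 0.001 0.02;0 0 0 0 0 0.001 0.02;0 0 0 0 0 0 0.02"
}}

```text
t: 22.18
eef_pos: [0.5408, 0.1597, 0.0871]
ee_rot: [3.141, -0.0, -0.9]
force: [0.4, 0.3, -0.5]
width: 0.0311
gripper_force: 15.0
```

Request:
{"fn": "move_arm", "kwargs": {
  "rows": "0 0 0 0 0 0.001 0.02;0 0 0 0 0 0 0.02"
}}

```text
t: 22.42
eef_pos: [0.5412, 0.1599, 0.0865]
ee_rot: [-3.141, -0.0, -0.9]
force: [-0.2, -0.4, 1.8]
width: 0.0311
gripper_force: 15.0
```

Request:
{"fn": "move_arm", "kwargs": {
  "rows": "0 0 0 0 0 0 0.045;0 0 0 0 0 0 0.065;0 0 0 0 0 0 0.065;0 0 0 0 0 -0.02 0.065;0 0 0 0 0 -0.04 0.065;0 0 0 0 0 -0.045 0.065;0 0 0 0 0 0 0.065;0 0 0 0 0 0 0.065"
}}

```text
t: 23.42
eef_pos: [0.5405, 0.1596, 0.1908]
ee_rot: [3.141, 0.0, -0.9]
force: [0.3, -0.7, 0.5]
width: 0.0653
gripper_force: 0.0
```

```bash
python3 - <<'E'
from h import *
s,p,d=look('w9')
K,W=cam("wrist",s);dots(p,W,K,[(257,192)],.104)
t=toolshift(s,[.562,-.283,s["eef_pos"][2]],-.9);print(t,t/9)
E
```

```text
23.425 [0.5405 0.1596 0.1908] [ 3.1415  0.0004 -0.9001] [ 0.6341  0.1912 -0.267  -0.0005 -1.1127  0.0368]
red 242 83 r21.6 A1294 [0.606  0.0954]
red 304 130 r20.3 A1172 [0.5426 0.0929]
yellow 196 148 r19.8 A1061 [0.6047 0.161 ]
yellow 254 183 r18.5 A398 [0.5466 0.1544]
green 155 207 r19.2 A956 [0.6029 0.2271]
white 394 125 r66.2 A4435 [0.4858 0.0431]
white 431 162 r14.5 A227 [0.4386 0.0454]
dot [255.0233 192.7907] 86 [0.5409 0.1604]
[0.3601 0.2583 0.    ] [0.04   0.0287 0.    ]
```

Yellow is placed, with its dot casting to (0.541, 0.160). Last: green.

Request:
{"fn": "move_arm", "kwargs": {
  "rows": "0 0 0 0.045 0.0323 0 0.07;0 0 0 0.045 0.0323 0 0.07;0 0 0 0.045 0.0323 0 0.07;0 0 0 0.045 0.0323 0 0.07;0 0 0 0.045 0.0323 0 0.07;0 0 0 0.045 0.0323 0 0.07;0 0 0 0.045 0.0323 0 0.07;0 0 0 0.045 0.0323 0 0.07"
}}

```text
t: 24.48
eef_pos: [0.5615, -0.2846, 0.1896]
ee_rot: [3.14, 0.002, -0.9]
force: [1.0, 0.5, 1.2]
width: 0.0703
gripper_force: 0.0
```

Request:
{"fn": "move_arm", "kwargs": {
  "rows": "0 0 0 0 0 0.035 0.07;0 0 0 0 0 0.015 0.07;0 0 0 0 0 0 0.07;0 0 0 0 0 0 0.07"
}}

```text
t: 24.98
eef_pos: [0.5631, -0.2824, 0.1421]
ee_rot: [-3.141, -0.001, -0.898]
force: [-0.4, -0.2, 0.2]
width: 0.0702
gripper_force: 0.0
```

```bash
python3 - <<'E'
from h import *
s,p,d=look('w10')
K,W=cam("wrist",s);D=dots(p,W,K,[(257,210)])[0];print(toolshift(s,[*D,.083],-.9))
E
```

```text
24.975 [ 0.5631 -0.2824  0.1421] [-3.1413 -0.0011 -0.8983] [-0.1552  0.3351 -0.1877  0.0005 -1.047   0.8274]
green 258 208 r22.9 A1359 [ 0.5625 -0.2847]
dot [258.0479 210.012 ] 167 [ 0.5617 -0.2833]
[-0.0002  0.0016  0.0591]
```

Request:
{"fn": "move_arm", "kwargs": {
  "rows": "0 0 0 0 0.001 0.03 0.07;0 0 0 0 0 0.02 0.07;0 0 0 0 0 0.0075 0.07;0 0 0 0 0 0 0.03;0 0 0 0 0 0 0.02;0 0 0 0 0 0 0.02;0 0 0 0 0 0 0.02;0 0 0 0 0 0 0.02",
  "squeeze": 15
}}

```text
t: 26.02
eef_pos: [0.5618, -0.2836, 0.084]
ee_rot: [-3.141, -0.001, -0.9]
force: [-0.7, 1.3, 1.9]
width: 0.0317
gripper_force: 15.0
```

Request:
{"fn": "move_arm", "kwargs": {
  "rows": "0 0 0 0 0 -0.02 0.02;0 0 0 0 0 -0.03 0.02;0 0 0 0 0 -0.045 0.02;0 0 0 0 0 -0.045 0.02;0 0 0 0 0 0 0.02;0 0 0 0 0 0 0.02"
}}

```text
t: 26.78
eef_pos: [0.5611, -0.2832, 0.2232]
ee_rot: [-3.142, 0.001, -0.9]
force: [-0.7, -0.3, -2.6]
width: 0.0314
gripper_force: 15.0
```

```bash
python3 - <<'E'
from h import *
s=arm.get_state();p,d=arm.grab_frame("wrist");print(s["eef_pos"])
K,W=cam("wrist",s);s2=s["eef_pos"]
D=dots(p,W,K,[(257,246)],s2[2]+.017)[0];o=toolshift(s,[*D,s2[2]],-.9);print("vial in tool",o)
t=toolshift(s,[.538,.2258,.088],-.9);print(t,t/10)
E
```

```text
[ 0.5611 -0.2832  0.2232]
dot [256.8917 244.6823] 277 [ 0.56   -0.2831]
vial in tool [-0.0008  0.0007  0.    ]
[-0.4131 -0.2983  0.1352] [-0.0413 -0.0298  0.0135]
```

Request:
{"fn": "move_arm", "kwargs": {
  "rows": "0 0 0 -0.0412 -0.0298 0 0.02;0 0 0 -0.0412 -0.0298 0 0.02;0 0 0 -0.0412 -0.0298 0 0.02;0 0 0 -0.0412 -0.0298 0 0.02;0 0 0 -0.0412 -0.0298 0 0.02;0 0 0 -0.0412 -0.0298 0 0.02;0 0 0 -0.0412 -0.0298 0 0.02;0 0 0 -0.0412 -0.0298 0 0.02"
}}

```text
t: 27.82
eef_pos: [0.5424, 0.1242, 0.2223]
ee_rot: [3.139, 0.0, -0.9]
force: [0.1, -0.2, -0.6]
width: 0.0316
gripper_force: 15.0
```

Request:
{"fn": "move_arm", "kwargs": {
  "rows": "0 0 0 -0.0412 -0.0298 0 0.02;0 0 0 -0.0412 -0.0298 0 0.02;0 0 0 0 0 0 0.02;0 0 0 0 0 0 0.02;0 0 0 0 0 0 0.02"
}}

```text
t: 28.45
eef_pos: [0.5386, 0.2234, 0.2232]
ee_rot: [3.141, -0.0, -0.901]
force: [0.4, -0.5, -0.9]
width: 0.0312
gripper_force: 15.0
```

```bash
python3 - <<'E'
from h import *
s=arm.get_state();print(s["eef_pos"],toolshift(s,[.538,.2258,.088],-.9)+[.0007,0,0])
E
```

```text
[0.5386 0.2234 0.2232] [-0.0016 -0.001   0.1352]
```

Request:
{"fn": "move_arm", "kwargs": {
  "rows": "0 0 0 -0.0013 -0.001 0.03 0.02;0 0 0 0 0 0.03 0.02;0 0 0 0 0 0.03 0.02;0 0 0 0 0 0.02 0.02;0 0 0 0 0 0.015 0.02;0 0 0 0 0 0.008 0.02;0 0 0 0 0 0.001 0.02;0 0 0 0 0 0 0.02"
}}

```text
t: 29.45
eef_pos: [0.5392, 0.2263, 0.0904]
ee_rot: [-3.14, -0.0, -0.9]
force: [0.5, -0.1, -0.5]
width: 0.0319
gripper_force: 15.0
```

Request:
{"fn": "move_arm", "kwargs": {
  "rows": "0 0 0 0 0 0.001 0.02;0 0 0 0 0 0.001 0.02;0 0 0 0 0 0.001 0.02;0 0 0 0 0 0.001 0.02;0 0 0 0 0 0 0.02"
}}

```text
t: 30.08
eef_pos: [0.539, 0.2263, 0.086]
ee_rot: [-3.141, -0.0, -0.9]
force: [-0.1, 0.3, 1.8]
width: 0.0312
gripper_force: 15.0
```

Request:
{"fn": "move_arm", "kwargs": {
  "rows": "0 0 0 0 0 0 0.045;0 0 0 0 0 0 0.065;0 0 0 0 0 0 0.065;0 0 0 0 0 -0.02 0.065;0 0 0 0 0 -0.04 0.065;0 0 0 0 0 -0.05 0.065;0 0 0 0 0 -0.05 0.065;0 0 0 0 0 0 0.065"
}}

```text
t: 31.08
eef_pos: [0.5408, 0.2272, 0.2504]
ee_rot: [-3.133, -0.001, -0.899]
force: [0.3, 0.6, -1.0]
width: 0.065
gripper_force: 0.0
```

```bash
python3 - <<'E'
from h import *
s,p,d=look('w11');q,_=arm.grab_frame("scene");cv2.imwrite("pics/s11.png",q)
K,W=cam("wrist",s);dots(p,W,K,[(257,185)],.104)
a=cv2.resize(p,(400,300));b=cv2.resize(q[150:300,180:440],(520,300));cv2.imwrite("pics/m11.png",cv2.resize(np.hstack([a,b]),(800,261)))
E
```

```text
31.075 [0.5408 0.2272 0.2504] [-3.1335 -0.0007 -0.8994] [ 0.7318  0.1857 -0.1358  0.0013 -1.2413 -0.0608]
red 290 28 r19.8 A984 [0.606  0.0956]
red 341 71 r18.9 A898 [0.5425 0.0933]
yellow 248 87 r17.6 A832 [0.6045 0.1614]
yellow 297 126 r16.5 A752 [0.5416 0.1602]
green 211 140 r16.3 A734 [0.6028 0.227 ]
green 259 177 r15.4 A654 [0.5394 0.2256]
white 175 190 r15.1 A619 [0.6014 0.294 ]
white 226 224 r14.1 A558 [0.5351 0.2911]
dot [259.5    178.5417] 48 [0.5381 0.2267]
```

View pics/m11.png

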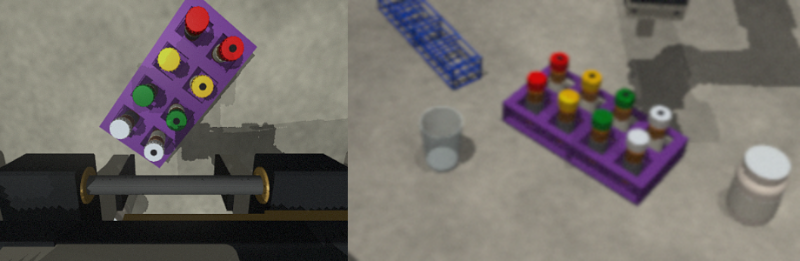

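Both views show the four dotted duplicates upright in the front row, each in front of the matching original. The gripper is clear, and the wire rack is empty. The measured row offset is 63–66 mm and the lines agree within about 3 mm. Handing in.

```bash
python3 -c "
from station import arm
print(arm.job_done())"
```

```text
the job is handed in; nothing more can be done
None
```

All four duplicates stand upright in the front row, each in front of the original with the same cap colour, and the job is handed in at about 31 s; no verdict was returned.

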